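Clear the setting block and slide the drilled plate out to the pointer

TASK

First put the square steel block that stands on the drilled plate back into its own storage holder, the one whose label shows its foot and whose pocket it just fits, fully down and let go. Then slide the plate straight out along the riser, flat on it, until its outer end is level with the gauge's pointer; it would tip over there, so hold it down level by its grip and finish while still holding it. Leave everything else where it is.

Things in the scene. Friction and masses are not known exactly. Their poses are not given: they have to be found in the camera images.
- block_centre (a point): centre of the loose square steel setting block, 30 x 30 mm and 60 mm tall, about 0.25 kg, standing upright on the plate; axes along its sides, z up. At the start its foot is at least 25 mm from the plate's grip.
- block: the same block; origin at the centre of its foot (30 mm below its centre)
- slot_mid (a point): mouth centre of the block's own pocket, 34 x 34 mm, 20 mm deep, in a fixed wooden holder 66 mm wide (y), 30 mm tall, reaching in x from +33 to -77 mm; axes along the pocket's sides. The white label with the printed outline of the block's foot lies on top, centred at x -55 mm. The seated block's centre is 10 mm above this point. Three holders stand in a row along y, in any order.
- slot_small (a point): mouth of the pocket (24 x 24 mm) of the holder for the small block, which is in it; otherwise like slot_mid
- slot_large (a point): mouth of the pocket (44 x 44 mm) of the holder for a larger block, empty; otherwise like slot_mid. Not the place for this block.
- plate_grip (a point): centre of the steel grip block on the plate's inner (tail) end: 24 mm across the plate (x), 40 mm along it (y), rising 36 mm above the plate's upper face; this point lies 18 mm above that face. y points along the plate to its outer end, z up.
- plate_end (a point): middle of the upper edge of the plate's outer end, 270 mm along y from the grip's centre; same axes
- plate: loose drilled aluminium plate, 90 mm wide (x), 300 mm long (y), 10 mm thick, 0.4 to 0.7 kg, lying on the riser, its outer end overhanging by 90 to 120 mm; origin at the centre of its underside. Stable at the start, it tips by itself once the overhang passes about 160 mm; the pointer stands at an overhang of 190 to 215 mm.
- riser_edge (a point): middle of the outer upper edge of the fixed riser (a low steel stand 140 mm wide in x, 220 mm long in y, smooth top 60 mm above the bench, friction with the plate about 0.3); y points outward, the way the plate is to slide; z up. The riser reaches from this edge 220 mm towards -y.
- riser: the same fixed riser; origin under its centre, on the bench, same axes
- pointer (a point): tip of the fixed gauge's pointer, a white horizontal blade 4 mm thick on a post beside the overhang, on the +x side of the plate's path; its tip is about 13 mm to the side of the plate and 22 mm above the plate's upper face. Axes as the riser's; the plate's outer end must come level with it in y.
- small_block_centre (a point): centre of a smaller steel block, 20 x 20 x 50 mm tall, in its own holder; leave it
- film_roll: roll of wrapping film standing upright, 84 mm across, 130 mm tall; origin at its foot; leave it
- tape_roll: tape roll lying flat, 100 mm across, 48 mm tall; origin at its foot; leave it
- brush: brush lying on the bench; leave it
- tag0: drilled metal tag 60 x 60 x 4 mm lying on the bench; leave it
- tag1: another such tag; leave it
- wrench: wrench lying on the bench; leave it
There are look-alikes about, which are no part of the job. Leave any green or purple look-alike of the block alone.

How it is judged:
By the outcome, as a careful person would: the job done as asked, in the order asked, and still so for the second after the job is handed in, while the arm keeps its last pose, push and grip.
It also fails if it takes over 54 s, if anything falls off the work surface, if the arm or the gripper's body presses on something with over 40 N, if the wrist force passes 120 N, or if a joint passes its speed limit or range.

ROBOT

A 7-joint arm with a two-finger parallel gripper is mounted at the origin on the work surface. World frame = base frame: x ahead of the robot, y to its left, z up, the work surface at z = 0. Lengths are in m, angles in rad, forces in N, time in s.
With the tool pointing down it reaches from about 0.425 to 0.925 m from the base axis. Payload 6.8 kg.
Tool frame: the origin (TCP) lies on the mounting face of the last link; the fingertips stand 173 mm ahead of it and the grasp point (between the pads) lies 155 mm ahead of it; y points along the fingers, x is the direction in which the jaws open and shut, and the axes are right-handed (so a half turn about y gives the same grasp; the last joint's range is limited). The gripper opens to 85 mm and grips with 20 to 120 N. Pads are 22 mm wide; open, the fingers measure 114 mm over their backs; the gripper's body (76 mm by 85 mm) begins 54 mm behind the grasp point. The pads swing forward as they close: fully open they stand 13 mm farther back than shut.
Start: joints at [-1.374, 0.477, 0.022, 1.555, -0.011, 1.109, -0.083], TCP at [0.203, 0.644, 0.405] pointing down, gripper open.
Joint ranges: [-2.96, 2.96], [-0.34, 2.1], [-1.41, 1.46], [0.24, 2.44], [-1.37, 4.51], [0.17, 1.92], [-2.96, 2.96]. Speed limits (rad/s): [2.39, 2.39, 3.14, 3.14, 3.14, 3.14, 3.14].

INTERFACE

Orientations are given as a rotation vector (axis times angle).
In Python, from bench import r gives the robot as it stands.
- The arm moves only by the tool step_arm, never from a script. Its arguments are lists of equal length, an entry for each row: "xyz": the shift along the tool's x, y, z scaled (see below), a list of three; "rotation": the turn, a rotation vector about the tool's x, y, z scaled (see below), a list of three. A call has 1 to 20 rows; each row is the pose to reach, as a shift and turn from the pose measured when the call began, along the tool's axes at that moment; what a row does not reach only later rows make up. The controller multiplies each number of a shift by 30 cm and each number of a turn by 90 degrees. A row lasts 1/8 s, in which the tool goes at most 62.5 mm and 10.7 degrees, less where a joint would pass 70% of its speed; a pose out of reach is approached as far as the arm can. A call with a number of a shift or a turn outside -1 to 1 is refused whole. A call with a gripper value outside its range is refused whole. "grip" is the closure, from 0 (fully open) to 1 (shut), set as the call begins (left out, the last holds). The fingers move at their own pace and stop on an object; "force" is the grip in N (left out, the last holds). Time passes only in rows, so rows that repeat a pose let the fingers close. It gives the time, the measured TCP pose, the force and the opening at its end, in the units of the state.
- r.get_obs(): the state, without advancing time (a new reading comes with each control period).
- r.grab_frame(name): name is "side" or "top" or "wrist"; returns a dict with "pixels" (400x640x3 uint8, red, green, blue), "fx", "fy", "cx", "cy" (pixels), "position" and "attitude" of the camera in the world; the wrist camera has in their place "mount" (4x4, takes a point from camera to tool coordinates, whose origin is the TCP and whose axes are the tool frame's). Camera axes: x right, y down, z forward; pixel columns grow to the right and rows downward; lengths in m; the calibration is good to about 2 mm. A picture is of the moment at which its call begins: read the wrist's pose just before it. There is no depth.
- r.hand_in(): hands the job in, once; it reports no verdict.
The state is a dict: "clock": time; "joints": joint angles; "qvel": joint speeds; "tau": joint torques, N m; "tcp_pos": TCP position; "orientation": TCP orientation; "contact_force": force on the tool from outside, world axes, zero at the start; "moment": the same for the moment, N m; "grip_width": finger opening in m.
Only numpy, scipy, OpenCV 4.12 (cv2) and the standard library are available. Lean on these libraries where they do the work, as an engineer would, in place of code of your own. Each camera call takes 0.05 s, during which the arm holds its last target.

## Working session

There is one attempt and no reset: what is moved stays moved. The work goes in short steps, Python scripts to look and compute and a tool call to move; the robot and the scene stay as the last step left them, time stands still between calls to the robot, and variables do not carry over. Pictures are saved under pics/ and viewed, and the job is handed in when it is done.

Besides the shell and the picture viewer there is one more tool, called after "Call:" as name(argument=value, ...) on one line, values as JSON. step_arm: Moves the arm, as the interface text tells. Its arguments: {"type":"object","properties":{"xyz":{"type":"array"},"rotation":{"type":"array"},"grip":{"type":"number"},"force":{"type":"number"}},"required":["xyz","rotation"]}

```bash
ls; mkdir -p pics
python3 - <<'E'
from bench import r
import cv2,pickle
print(r.get_obs())
for n in("side","top","wrist"):
    f=r.grab_frame(n); pickle.dump(f,open(f"pics/{n}0.pkl","wb"))
    cv2.imwrite(f"pics/{n}0.png",f["pixels"][:,:,::-1])
    print(n,{k:v for k,v in f.items() if k!="pixels"})
E
```

```text
pics
{'clock': 0.0, 'joints': array([-1.37414496,  0.47778544,  0.02233413,  1.55644991, -0.01153262,
        1.10929032, -0.08311703]), 'qvel': array([ 6.48863747e-05, -8.35039153e-04,  3.65435041e-05, -2.00573995e-03,
       -1.19750355e-03,  6.17782042e-04, -8.48275313e-04]), 'tau': array([-5.84139307e-04, -5.96439278e+01,  1.60784058e+00, -2.81192780e+01,
        1.24993184e-02,  9.48058383e-03,  3.55157184e-07]), 'tcp_pos': array([0.20243946, 0.64363812, 0.40373579]), 'orientation': array([-1.33927618, -0.98083878,  0.98315096]), 'contact_force': array([0.82078232, 0.55570981, 0.27040448]), 'moment': array([0.01791216, 0.04500337, 0.02581406]), 'grip_width': 0.08565814819863017}
side {'fx': 427.47617209041414, 'fy': 427.47617209041414, 'cx': 318.3754327760884, 'cy': 197.3586559297638, 'position': array([ 0.21804599, -0.68776142,  0.88460101]), 'attitude': array([-2.30940111,  0.58002229, -0.20660629])}
top {'fx': 486.837640195411, 'fy': 486.837640195411, 'cx': 327.00129779065907, 'cy': 196.5968490216442, 'position': array([0.27902228, 0.00364508, 1.396474  ]), 'attitude': array([-2.04805408,  2.17469459, -0.22340615])}
wrist {'fx': 297.49810814744257, 'fy': 297.49810814744257, 'cx': 316.1164737356674, 'cy': 200.6078410067452, 'mount': array([[ 9.99999223e-01,  5.23718339e-04, -1.13121455e-03,
        -9.99117431e-04],
       [ 1.23682739e-03, -3.03634868e-01,  9.52787666e-01,
         3.14024258e-02],
       [ 1.55516192e-04, -9.52788325e-01, -3.03635280e-01,
         7.76151421e-02],
       [ 0.00000000e+00,  0.00000000e+00,  0.00000000e+00,
         1.00000000e+00]])}
```

View images.

View pics/top0.png

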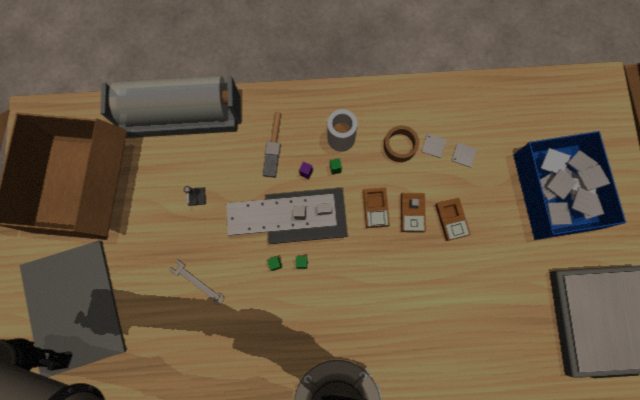

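View pics/side0.png

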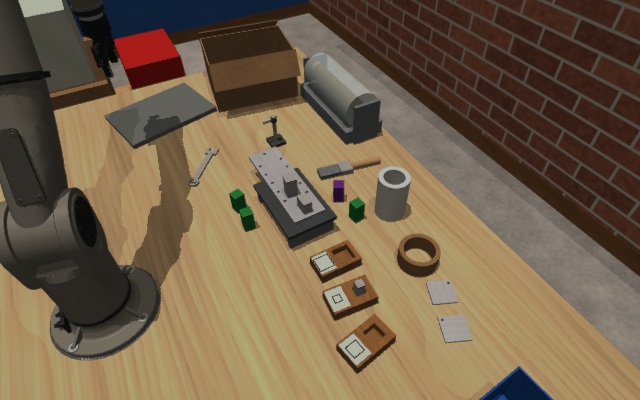

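View pics/wrist0.png

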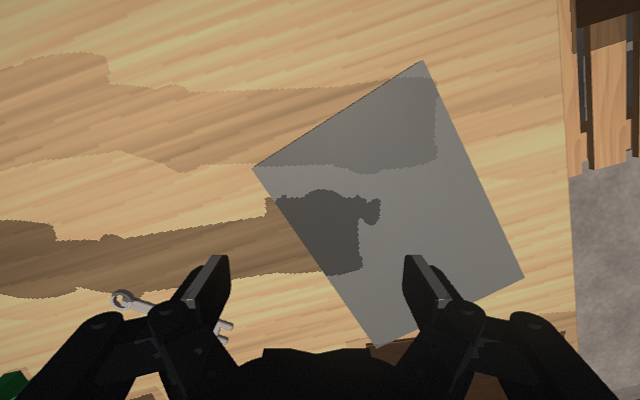

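```bash
cat > h.py <<'E'
import numpy as np,pickle,cv2
from scipy.spatial.transform import Rotation as R
def load(n): return pickle.load(open(f"pics/{n}.pkl","rb"))
def pose(f,obs=None):
    if "mount" in f:
        T=np.eye(4);T[:3,:3]=R.from_rotvec(obs["orientation"]).as_matrix();T[:3,3]=obs["tcp_pos"]
        M=T@f["mount"];return M[:3,:3],M[:3,3]
    return R.from_rotvec(f["attitude"]).as_matrix(),np.array(f["position"])
def ray(f,uv,obs=None):
    A,p=pose(f,obs);uv=np.atleast_2d(np.array(uv,float))
    d=np.c_[(uv[:,0]-f["cx"])/f["fx"],(uv[:,1]-f["cy"])/f["fy"],np.ones(len(uv))]
    return p,d@A.T
def onz(f,uv,z,obs=None):
    p,d=ray(f,uv,obs);return p+d*((z-p[2])/d[:,2])[:,None]
def proj(f,P,obs=None):
    A,p=pose(f,obs);c=(np.atleast_2d(P)-p)@A
    return np.c_[f["fx"]*c[:,0]/c[:,2]+f["cx"],f["fy"]*c[:,1]/c[:,2]+f["cy"]]
E
python3 - <<'E'
from h import *
for n in("top0","side0"):
    f=load(n);A,p=pose(f);print(n,A.round(3).tolist(),p)
f=load("top0");print(R.from_rotvec([-1.33927618, -0.98083878,  0.98315096]).as_matrix().round(3))
E
```

```text
top0 [[-0.059, -0.977, 0.207], [-0.998, 0.059, -0.008], [-0.004, -0.207, -0.978]] [0.27902228 0.00364508 1.396474  ]
side0 [[0.885, -0.347, 0.31], [-0.465, -0.629, 0.623], [-0.021, -0.696, -0.718]] [ 0.21804599 -0.68776142  0.88460101]
[[ 0.3   -0.    -0.954]
 [ 0.954 -0.002  0.3  ]
 [-0.002 -1.    -0.   ]]
```

Run:
```python
from h import *
f=load("top0");im=f["pixels"][:,:,::-1]
c=cv2.resize(im[95:280,170:370],None,fx=4,fy=3.2 if 0 else 3.2,interpolation=cv2.INTER_CUBIC)
c=cv2.resize(im[100:280,170:370],None,fx=3,fy=3,interpolation=cv2.INTER_CUBIC);cv2.imwrite("pics/t_a.png",c)
c=cv2.resize(im[120:250,350:480],None,fx=4,fy=4,interpolation=cv2.INTER_CUBIC);cv2.imwrite("pics/t_b.png",c)
f=load("side0");im=f["pixels"][:,:,::-1]
c=cv2.resize(im[100:280,220:400],None,fx=3.3,fy=3.3,interpolation=cv2.INTER_CUBIC);cv2.imwrite("pics/s_a.png",c)
c=cv2.resize(im[220:380,290:490],None,fx=3.5,fy=3.5,interpolation=cv2.INTER_CUBIC);cv2.imwrite("pics/s_b.png",c)
```

```text
(no output)
```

View pics/t_a.png

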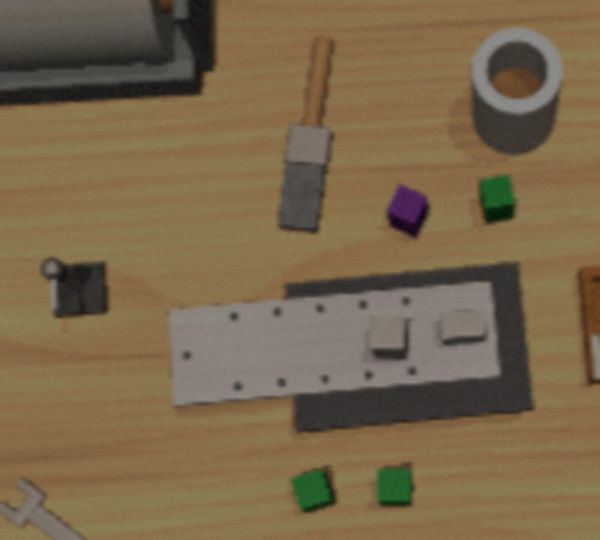

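View pics/t_b.png

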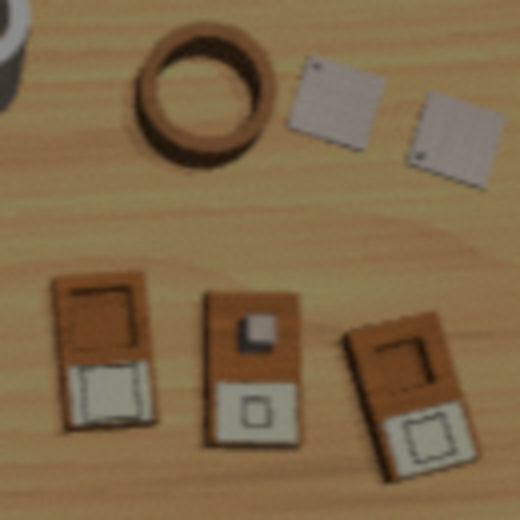

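View pics/s_a.png

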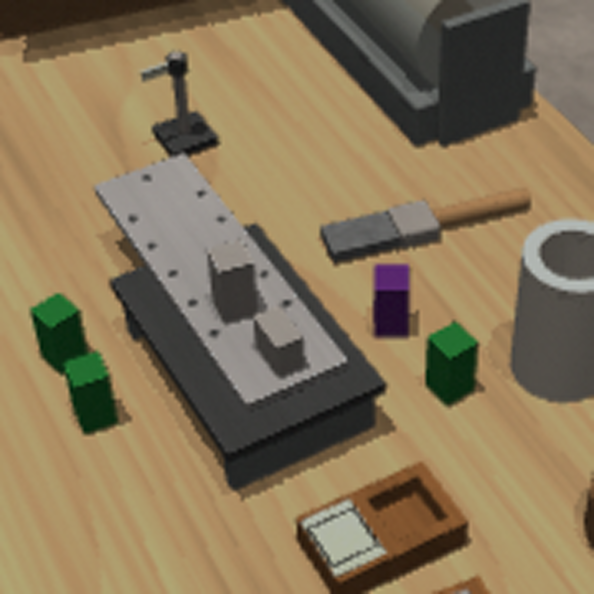

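View pics/s_b.png

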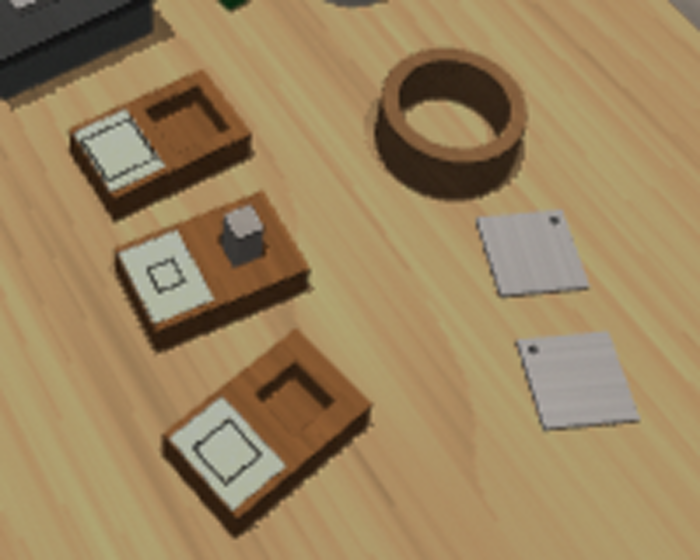

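Run:
```python
from h import *
f=load("top0")
T=lambda uv,ox,oy,s:(np.array(uv,float)+.5)/s-.5+np.array([ox,oy])
def show(n,uv,z,s=3,ox=170,oy=100):
    P=onz(f,T(uv,ox,oy,s),z);print(n,P[:,:2].round(3).tolist(),"mean",P.mean(0).round(4),"edges",np.linalg.norm(np.diff(np.r_[P,P[:1]],axis=0),axis=1).round(3))
show("plate",[(170,310),(491,282),(499,377),(174,405)],.07)
show("riser",[(286,284),(518,263),(531,409),(297,431)],.06)
show("block",[(373,313),(409,314),(407,349),(370,348)],.13)
show("grip",[(442,313),(483,311),(487,335),(441,340)],.106)
show("pointer",[(52,318)],.092)
show("mid",[(345,336),(437,313),(482,459),(389,481)],.03,4,350,120)
show("midpocket",[(372,347),(425,338),(437,385),(385,396)],.03,4,350,120)
g=load("side0");f=g
show("midS",[(163,440),(297,331),(371,407),(237,535)],.03,3.5,290,220)
show("plateS",[(97,188),(182,155),(347,360),(247,405)],.07,3.3,220,100)
show("blockS",[(209,259),(243,243),(256,272),(219,286)],.13,3.3,220,100)
show("ptrS",[(145,75)],.092,3.3,220,100)
```

```text
plate [[0.558, 0.273], [0.567, -0.026], [0.478, -0.027], [0.47, 0.271]] mean [0.5182 0.1226 0.07  ] edges [0.299 0.089 0.298 0.089]
riser [[0.579, 0.166], [0.586, -0.052], [0.448, -0.055], [0.44, 0.16]] mean [0.5132 0.0547 0.06  ] edges [0.218 0.138 0.216 0.139]
block [[0.532, 0.081], [0.529, 0.05], [0.498, 0.053], [0.501, 0.086]] mean [0.5153 0.0675 0.13  ] edges [0.032 0.031 0.033 0.031]
grip [[0.533, 0.021], [0.533, -0.016], [0.511, -0.018], [0.509, 0.023]] mean [0.5215 0.0025 0.106 ] edges [0.037 0.022 0.042 0.025]
pointer [[0.553, 0.376]] mean [0.5529 0.3759 0.092 ] edges [0.]
mid [[0.529, -0.317], [0.542, -0.385], [0.435, -0.404], [0.424, -0.337]] mean [ 0.4823 -0.3608  0.03  ] edges [0.069 0.108 0.068 0.107]
midpocket [[0.52, -0.336], [0.524, -0.374], [0.49, -0.379], [0.484, -0.341]] mean [ 0.5044 -0.3573  0.03  ] edges [0.039 0.035 0.038 0.036]
midS [[0.42, -0.344], [0.529, -0.321], [0.541, -0.385], [0.43, -0.413]] mean [ 0.48   -0.3657  0.03  ] edges [0.111 0.065 0.115 0.07 ]
plateS [[0.469, 0.266], [0.554, 0.272], [0.566, -0.025], [0.477, -0.029]] mean [0.5164 0.1211 0.07  ] edges [0.085 0.296 0.089 0.295]
blockS [[0.496, 0.073], [0.528, 0.077], [0.522, 0.042], [0.491, 0.042]] mean [0.5092 0.0583 0.13  ] edges [0.031 0.035 0.032 0.032]
ptrS [[0.562, 0.373]] mean [0.5624 0.3726 0.092 ] edges [0.]
```

```bash
cat >> h.py <<'E'
def plan(pos,az_deg,obs=None,level=True):
    """print shift, turn (units of the tool) to reach pos with tool x at azimuth az, tool y down"""
    from bench import r
    o=obs or r.get_obs()
    A=R.from_rotvec(o["orientation"]).as_matrix()
    a=np.radians(az_deg);x=np.array([np.cos(a),np.sin(a),0]);y=np.array([0,0,-1.]);B=np.c_[x,y,np.cross(x,y)]
    s=A.T@(np.array(pos)-o["tcp_pos"])/.3
    t=R.from_matrix(A.T@B).as_rotvec()/(np.pi/2)
    print("t",round(o["clock"],2),"at",o["tcp_pos"].round(4),"az",np.degrees(np.arctan2(A[1,0],A[0,0])).round(2),"F",o["contact_force"].round(1),"w",round(o["grip_width"],4))
    print("shift",s.round(4),"turn",t.round(4),"rows>=",np.linalg.norm(s)*300/62.5,np.linalg.norm(t)*90/10.7)
def snap(n,tag):
    from bench import r
    o=r.get_obs();f=r.grab_frame(n);f["obs"]=o
    pickle.dump(f,open(f"pics/{tag}.pkl","wb"));cv2.imwrite(f"pics/{tag}.png",f["pixels"][:,:,::-1]);return f
E
python3 - <<'E'
from h import *
plan([.36,.36,.42],37)
E
```

```text
t 0.15 at [0.2025 0.6437 0.404 ] az 72.54 F [-0.2  0.2  0.2] w 0.0855
shift [-0.7446 -0.0523 -0.7845] turn [ 0.0004  0.3948 -0.0008] rows>= 5.197727580403318 3.321074945950121
```

Call:
step_arm(xyz=[[-0.12,-0.01,-0.13],[-0.25,-0.02,-0.26],[-0.38,-0.03,-0.39],[-0.5,-0.04,-0.52],[-0.62,-0.05,-0.65],[-0.74,-0.05,-0.78],[-0.74,-0.05,-0.78]], rotation=[[0,0.07,0],[0,0.13,0],[0,0.2,0],[0,0.26,0],[0,0.33,0],[0,0.39,0],[0,0.39,0]], grip=0)

```text
clock: 1.02
tcp_pos: [0.3615, 0.3576, 0.4194]
orientation: [-1.514, -0.505, 0.506]
contact_force: [0.3, 1.9, 0.1]
grip_width: 0.0859
```

Run:
```python
from h import *
plan([.515,.07,.42],2)
```

```text
t 1.02 at [0.3615 0.3576 0.4194] az 36.96 F [0.3 1.9 0.1] w 0.0859
shift [-1.6750e-01  5.0000e-04 -1.0737e+00] turn [ 0.0016  0.3884 -0.0004] rows>= 5.216076963114654 3.2673507167914515
```

Call:
step_arm(xyz=[[-0.03,0,-0.18],[-0.06,0,-0.36],[-0.09,0,-0.54],[-0.12,0,-0.72],[-0.15,0,-0.9],[-0.16,0,-1.0],[-0.16,0,-1.0]], rotation=[[0,0.07,0],[0,0.14,0],[0,0.21,0],[0,0.28,0],[0,0.35,0],[0,0.39,0],[0,0.39,0]])

```text
clock: 1.9
tcp_pos: [0.5043, 0.0875, 0.4201]
orientation: [-1.574, -0.023, 0.022]
contact_force: [-0.4, 0.7, -0.6]
grip_width: 0.0856
```

Run:
```python
from h import *
plan([.515,.07,.42],2); snap("wrist","w1")
```

```text
t 1.9 at [0.5043 0.0875 0.4201] az 1.66 F [-0.4  0.7 -0.6] w 0.0856
shift [ 0.034   0.0004 -0.0593] turn [ 0.0022 -0.0038  0.0003] rows>= 0.32822080280833726 0.036663070249555105
```

View pics/w1.png

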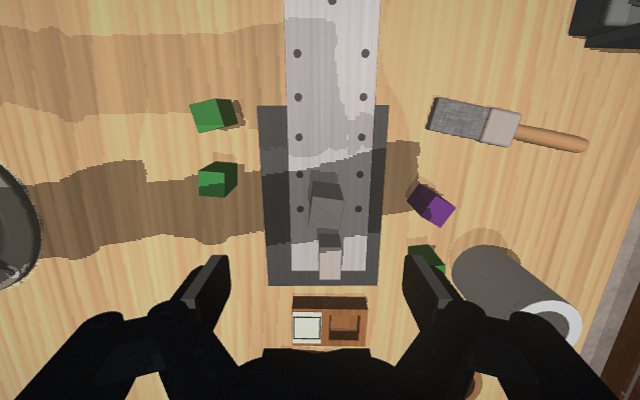

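Run:
```python
from h import *
f=load("w1");im=f["pixels"][:,:,::-1]
c=im[150:290,260:400];c=cv2.resize(c,None,fx=4,fy=4,interpolation=cv2.INTER_CUBIC)
c=cv2.convertScaleAbs(c,alpha=1.8,beta=-30);cv2.imwrite("pics/w1c.png",c)
```

```text
(no output)
```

View pics/w1c.png

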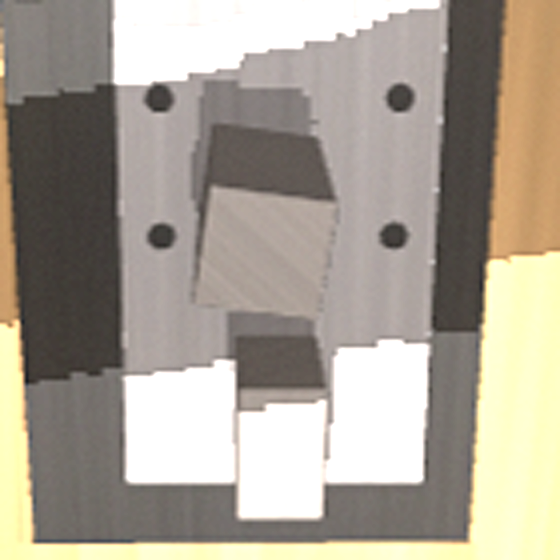

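Run:
```python
from h import *
f=load("w1");o=f["obs"]
def S(n,uv,z):
    P=onz(f,(np.array(uv,float)+.5)/4-.5+np.array([260,150]),z,o)
    e=np.diff(np.r_[P,P[:1]],axis=0)
    print(n,P[:,:2].round(4).tolist(),"mean",P.mean(0).round(4),"len",np.linalg.norm(e,axis=1).round(3),"ang",(np.degrees(np.arctan2(e[:,1],e[:,0]))).round(1))
S("block",[(210,185),(335,201),(323,318),(193,299)],.13)
S("foot",[(210,123),(318,138)],.13); S("grip",[(238,388),(325,388),(323,520),(238,518)],.106)
S("plate",[(113,20),(445,20),(425,483),(125,484)],.07)
S("riser",[(6,110),(33,542),(468,542),(485,330)],.06)
```

```text
block [[0.5005, 0.0849], [0.5291, 0.0819], [0.528, 0.0529], [0.4973, 0.0569]] mean [0.5137 0.0692 0.13  ] len [0.029 0.029 0.031 0.028] ang [ -6.  -92.3 172.7  83.3]
foot [[0.5002, 0.0994], [0.5245, 0.0966]] mean [0.5123 0.098  0.13  ] len [0.024 0.024] ang [ -6.5 173.5]
grip [[0.5092, 0.0221], [0.532, 0.0227], [0.5336, -0.0171], [0.5105, -0.0171]] mean [0.5213 0.0027 0.106 ] len [0.023 0.04  0.023 0.039] ang [   1.6  -87.6 -179.9   91.8]
plate [[0.4732, 0.112], [0.5621, 0.1146], [0.5681, -0.0263], [0.4768, -0.0293]] mean [0.52   0.0427 0.07  ] len [0.089 0.141 0.091 0.141] ang [   1.7  -87.6 -178.1   91.5]
riser [[0.4421, 0.084], [0.4468, -0.0572], [0.5856, -0.0533], [0.584, 0.0204]] mean [ 0.5146 -0.0015  0.06  ] len [0.141 0.139 0.074 0.156] ang [-88.1   1.6  91.3 155.8]
```

Run:
```python
from h import *
plan([.514,.0685,.271],-6.3)
```

```text
t 1.95 at [0.5037 0.0892 0.4199] az 1.85 F [-0.3  0.4  0.2] w 0.0856
shift [ 0.0323  0.4965 -0.0688] turn [ 0.0017  0.0906 -0.    ] rows>= 2.4109724306223175 0.7619839295038084
```

Call:
step_arm(xyz=[[0.016,0.1,-0.035],[0.032,0.2,-0.069],[0.032,0.32,-0.069],[0.032,0.42,-0.069],[0.032,0.496,-0.069],[0.032,0.496,-0.069],[0.032,0.496,-0.069]], rotation=[[0.001,0.05,0],[0.001,0.09,0],[0.001,0.09,0],[0.001,0.09,0],[0.001,0.09,0],[0.001,0.09,0],[0.001,0.09,0]])

```text
clock: 2.82
tcp_pos: [0.5141, 0.0694, 0.2718]
orientation: [-1.57, 0.084, -0.085]
contact_force: [-0.3, 0.4, -0.0]
grip_width: 0.0858
```

Run:
```python
from h import *
plan([.514,.0685,.271],-6.3); f=snap("wrist","w2")
c=cv2.resize(f["pixels"][150:400,180:460,::-1],None,fx=2.2,fy=2.2);cv2.imwrite("pics/w2c.png",cv2.convertScaleAbs(c,alpha=2))
```

```text
t 2.83 at [0.5141 0.0694 0.2718] az -6.14 F [-0.3  0.4 -0. ] w 0.0858
shift [ 0.      0.0027 -0.0032] turn [0.0003 0.0018 0.0003] rows>= 0.02005600845174716 0.01522369783692233
```

View pics/w2c.png

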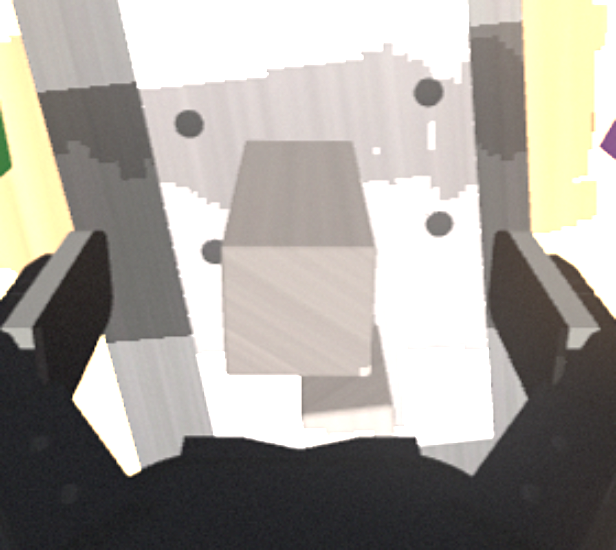

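Call:
step_arm(xyz=[[0,0,-0.003],[0,0,-0.003],[0,0,-0.003],[0,0,-0.003],[0,0,-0.003],[0,0,-0.003],[0,0,-0.003],[0,0,-0.003]], rotation=[[0,0,0],[0,0,0],[0,0,0],[0,0,0],[0,0,0],[0,0,0],[0,0,0],[0,0,0]], grip=1, force=60)

```text
clock: 3.88
tcp_pos: [0.5144, 0.0683, 0.2725]
orientation: [-1.569, 0.083, -0.086]
contact_force: [-0.5, 0.4, 4.9]
grip_width: 0.0291
```

Run:
```python
from h import *
plan([.514,.0685,.271],-6.3); f=snap("wrist","w3")
c=cv2.resize(f["pixels"][150:400,180:460,::-1],None,fx=2.2,fy=2.2);cv2.imwrite("pics/w3c.png",cv2.convertScaleAbs(c,alpha=2))
```

```text
t 3.88 at [0.5144 0.0683 0.2725] az -6.18 F [-0.5  0.4  4.9] w 0.0291
shift [-0.0014  0.005   0.0006] turn [-0.0002  0.0014  0.0011] rows>= 0.025211118758280585 0.015031683201951801
```

View pics/w3c.png

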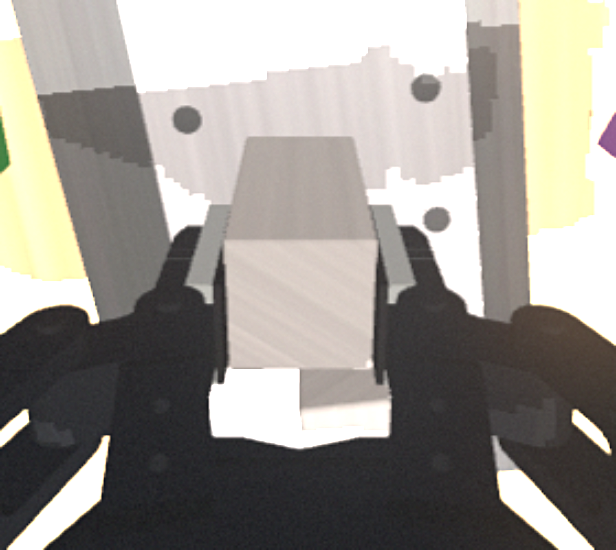

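Call:
step_arm(xyz=[[0,-0.08,0],[0,-0.2,0],[0,-0.34,0],[0,-0.42,-0.1],[0,-0.42,-0.28],[0,-0.42,-0.46],[0,-0.42,-0.64],[0,-0.42,-0.82],[0,-0.42,-0.95],[0,-0.42,-0.95]], rotation=[[0,0,0],[0,0,0],[0,0,0],[0,0,0],[0,-0.05,0],[0,-0.1,0],[0,-0.15,0],[0,-0.19,0],[0,-0.19,0],[0,-0.19,0]])

```text
clock: 5.18
tcp_pos: [0.4818, -0.2186, 0.398]
orientation: [-1.567, -0.145, 0.144]
contact_force: [1.1, 0.5, -2.7]
grip_width: 0.0298
```

Run:
```python
from h import *
plan([.504,-.357,.40],11.5); f=snap("wrist","w4")
```

```text
t 5.17 at [ 0.4818 -0.2186  0.398 ] az 10.54 F [ 1.1  0.5 -2.7] w 0.0298
shift [-0.0118 -0.0059 -0.4672] turn [ 0.001  -0.0106  0.0001] rows>= 2.2435636304423516 0.08987792979884851
```

View pics/w4.png

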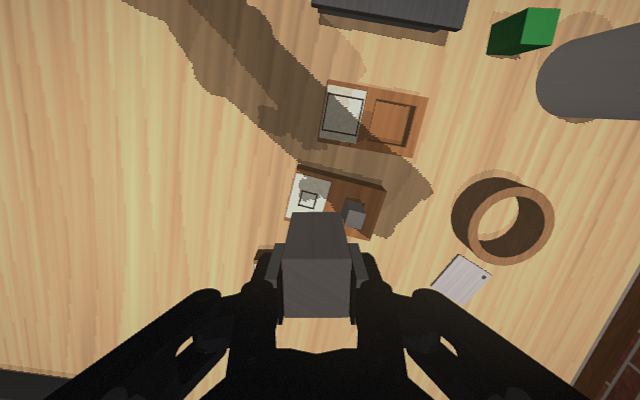

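Call:
step_arm(xyz=[[0,0,-0.1],[-0.005,0,-0.25],[-0.01,0,-0.4],[-0.012,0,-0.467],[-0.012,0,-0.467],[-0.012,0,-0.467]], rotation=[[0,0,0],[0,-0.01,0],[0,-0.01,0],[0,-0.01,0],[0,-0.01,0],[0,-0.01,0]])

```text
clock: 5.98
tcp_pos: [0.5056, -0.3527, 0.3972]
orientation: [-1.563, -0.16, 0.161]
contact_force: [0.4, 0.8, -4.2]
grip_width: 0.0291
```

Run:
```python
from h import *
plan([.504,-.357,.40],11.5); f=snap("wrist","w5")
c=cv2.resize(f["pixels"][100:300,220:440,::-1],None,fx=3.3,fy=3,interpolation=cv2.INTER_CUBIC) if 0 else cv2.resize(f["pixels"][110:300,220:440,::-1],None,fx=3,fy=3,interpolation=cv2.INTER_CUBIC)
cv2.imwrite("pics/w5c.png",cv2.convertScaleAbs(c,alpha=1.5))
```

```text
t 5.97 at [ 0.5056 -0.3527  0.3972] az 11.74 F [ 0.4  0.8 -4.2] w 0.0291
shift [-0.0081 -0.0094 -0.0128] turn [-0.0013  0.0026 -0.0001] rows>= 0.08548381860231259 0.024671837212331807
```

View pics/w5c.png

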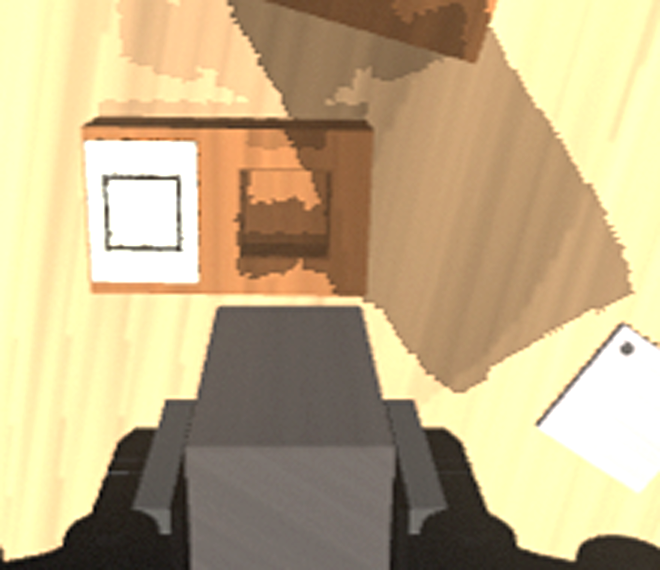

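Run:
```python
from h import *
f=load("w5");o=f["obs"]
def S(n,uv,z):
    P=onz(f,(np.array(uv,float)+.5)/3-.5+np.array([220,110]),z,o)
    e=np.diff(np.r_[P,P[:1]],axis=0)
    print(n,P[:,:2].round(4).tolist(),"mean",P.mean(0).round(4),"len",np.linalg.norm(e,axis=1).round(3),"ang",(np.degrees(np.arctan2(e[:,1],e[:,0]))).round(1))
    return P
P=S("holder",[(84,127),(373,130),(369,297),(92,292)],.03)
S("pocket",[(239,169),(329,169),(329,259),(238,258)],.03)
S("label",[(85,140),(195,140),(199,284),(91,283)],.03)
S("outline",[(104,176),(180,176),(182,250),(106,250)],.03)
# block foot front edge: known tool-frame location of the block?
b=S("foot",[(218,308),(360,308)],o["tcp_pos"][2]-.2025)
A=R.from_rotvec(o["orientation"]).as_matrix();print("foot edge in tool",((b-o["tcp_pos"])@A).round(4))
t=S("topf",[(187,446),(393,446)],o["tcp_pos"][2]-.1425);print(((t-o["tcp_pos"])@A).round(4))
```

```text
holder [[0.4239, -0.3415], [0.5304, -0.3205], [0.5442, -0.3854], [0.4359, -0.4058]] mean [ 0.4836 -0.3633  0.03  ] len [0.109 0.066 0.11  0.065] ang [  11.1  -78.  -169.4  100.5]
pocket [[0.4839, -0.3453], [0.5174, -0.3383], [0.5252, -0.3733], [0.4901, -0.3801]] mean [ 0.5041 -0.3593  0.03  ] len [0.034 0.036 0.036 0.035] ang [  11.7  -77.5 -168.9  100.1]
label [[0.4249, -0.3463], [0.4655, -0.3378], [0.4769, -0.3939], [0.435, -0.4022]] mean [ 0.4506 -0.37    0.03  ] len [0.041 0.057 0.043 0.057] ang [  11.7  -78.5 -168.8  100.2]
outline [[0.4339, -0.3585], [0.4623, -0.3525], [0.468, -0.3814], [0.4388, -0.3874]] mean [ 0.4508 -0.37    0.03  ] len [0.029 0.029 0.03  0.029] ang [  11.7  -78.9 -168.3   99.7]
foot [[0.4877, -0.3412], [0.5161, -0.3353]] mean [ 0.5019 -0.3383  0.1947] len [0.029 0.029] ang [  11.7 -168.3]
foot edge in tool [[-0.0151  0.2025  0.0145]
 [ 0.0138  0.2025  0.0145]]
topf [[0.4877, -0.34], [0.5158, -0.3341]] mean [ 0.5018 -0.3371  0.2547] len [0.029 0.029] ang [  11.7 -168.3]
[[-0.0149  0.1425  0.0158]
 [ 0.0138  0.1425  0.0158]]
```

Run:
```python
from h import *
plan([.505,-.359,.24],11.3)
```

```text
t 6.03 at [ 0.5056 -0.3527  0.3974] az 11.76 F [ 0.9  1.2 -2.9] w 0.0293
shift [-0.0064  0.5246 -0.0211] turn [-0.0012  0.0051  0.0001] rows>= 2.52010413252961 0.04375583865799433
```

Call:
step_arm(xyz=[[-0.004,0.1,-0.015],[-0.006,0.22,-0.021],[-0.006,0.34,-0.021],[-0.006,0.44,-0.021],[-0.006,0.5,-0.021],[-0.006,0.515,-0.021],[-0.006,0.515,-0.021]], rotation=[[0,0.005,0],[-0.001,0.005,0],[-0.001,0.005,0],[-0.001,0.005,0],[-0.001,0.005,0],[-0.001,0.005,0],[-0.001,0.005,0]])

```text
clock: 6.9
tcp_pos: [0.5055, -0.359, 0.2436]
orientation: [-1.566, -0.156, 0.154]
contact_force: [-0.4, 0.6, -3.3]
grip_width: 0.0291
```

Run:
```python
from h import *
plan([.505,-.359,.225],11.3); f=snap("wrist","w6")
c=cv2.resize(f["pixels"][110:300,220:440,::-1],None,fx=3,fy=3,interpolation=cv2.INTER_CUBIC)
cv2.imwrite("pics/w6c.png",cv2.convertScaleAbs(c,alpha=1.5))
f=snap("top","t6");s=snap("side","s6")
c=np.hstack([cv2.resize(f["pixels"][150:270,380:500,::-1],None,fx=3.3,fy=3.3,interpolation=cv2.INTER_CUBIC),cv2.resize(s["pixels"][260:380,300:420,::-1],None,fx=3.3,fy=3.3,interpolation=cv2.INTER_CUBIC)])
cv2.imwrite("pics/ts6.png",cv2.convertScaleAbs(c,alpha=1.5))
```

```text
t 6.9 at [ 0.5055 -0.359   0.2436] az 11.32 F [-0.4  0.6 -3.3] w 0.0291
shift [-0.0017  0.062   0.0003] turn [0.0002 0.0002 0.0007] rows>= 0.29758812909519655 0.006194029901204366
```

View pics/w6c.png

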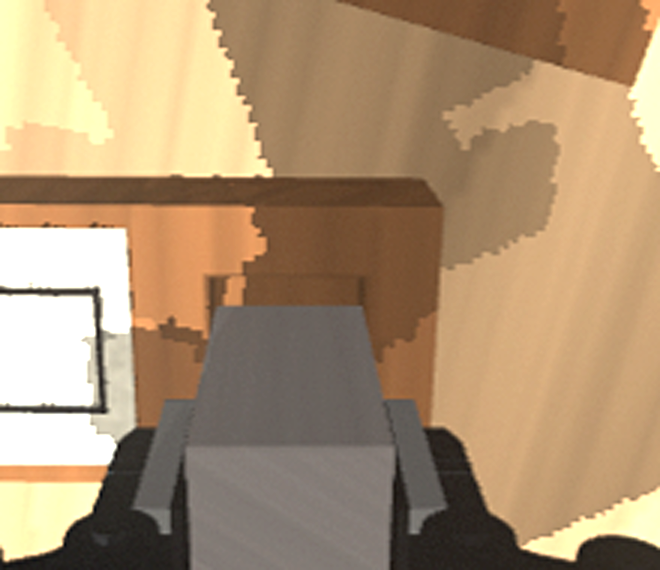

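View pics/ts6.png

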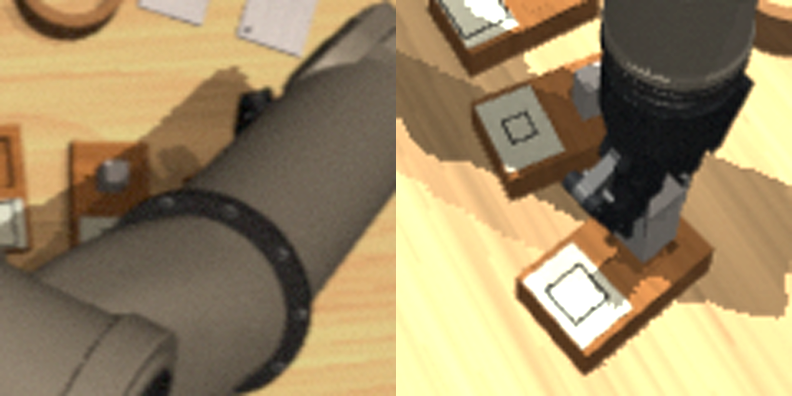

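Run:
```python
from h import *
f=load("w6");o=f["obs"];A=R.from_rotvec(o["orientation"]).as_matrix()
def S(n,uv,z):
    P=onz(f,(np.array(uv,float)+.5)/3-.5+np.array([220,110]),z,o)
    print(n,((P-o["tcp_pos"])@A).round(4).tolist())
S("pocket",[(206,276),(365,275)],.03)
S("holder",[(442,206)],.03);S("label edge",[(128,228),(136,465)],.03)
S("foot",[(217,307),(362,307)],o["tcp_pos"][2]-.2025)
```

```text
pocket [[-0.0184, 0.2136, 0.0178], [0.0157, 0.2136, 0.018]]
holder [[0.0314, 0.2136, 0.0332]]
label edge [[-0.0346, 0.2135, 0.0284], [-0.0358, 0.2136, -0.0279]]
foot [[-0.0153, 0.2025, 0.0147], [0.0142, 0.2025, 0.0147]]
```

Call:
step_arm(xyz=[[-0.003,0,0.002],[-0.003,0.02,0.002],[-0.003,0.04,0.002],[-0.003,0.06,0.002],[-0.003,0.075,0.002],[-0.003,0.075,0.002]], rotation=[[0,0,0],[0,0,0],[0,0,0],[0,0,0],[0,0,0],[0,0,0]])

```text
clock: 7.8
tcp_pos: [0.5044, -0.3588, 0.221]
orientation: [-1.566, -0.156, 0.154]
contact_force: [0.3, -0.2, -2.7]
grip_width: 0.0293
```

Call:
step_arm(xyz=[[0,0.01,0],[0,0.02,0],[0,0.026,0],[0,0.03,0],[0,0.03,0]], rotation=[[0,0,0],[0,0,0],[0,0,0],[0,0,0],[0,0,0]])

```text
clock: 8.43
tcp_pos: [0.5043, -0.3589, 0.2126]
orientation: [-1.565, -0.156, 0.154]
contact_force: [-1.9, 2.3, 5.0]
grip_width: 0.029
```

Call:
step_arm(xyz=[[0,0,0],[0,0,0],[0,0,0],[0,0,0],[0,0,0],[0,0,0]], rotation=[[0,0,0],[0,0,0],[0,0,0],[0,0,0],[0,0,0],[0,0,0]], grip=0)

```text
clock: 9.18
tcp_pos: [0.5043, -0.3589, 0.2126]
orientation: [-1.565, -0.156, 0.154]
contact_force: [-0.1, -0.6, 0.7]
grip_width: 0.0849
```

Call:
step_arm(xyz=[[0,-0.03,0],[0,-0.1,0],[0,-0.25,0],[0,-0.42,0],[0,-0.56,0],[0,-0.6,0.06],[0,-0.6,0.1],[0,-0.6,0.1]], rotation=[[0,0,0],[0,0,0],[0,0,0],[0,0,0],[0,0,0],[0,0,0],[0,0,0],[0,0,0]])

```text
clock: 10.18
tcp_pos: [0.4981, -0.3283, 0.3924]
orientation: [-1.564, -0.157, 0.155]
contact_force: [0.5, -0.5, -0.8]
grip_width: 0.0854
```

Run:
```python
from h import *
plan([.47,-.14,.41],2); f=snap("wrist","w7")
s=snap("side","s7")
c=np.hstack([cv2.resize(f["pixels"][110:300,220:420,::-1],None,fx=2,fy=2,interpolation=cv2.INTER_CUBIC),cv2.resize(s["pixels"][260:387,300:420,::-1],None,fx=3,fy=380/127,interpolation=cv2.INTER_CUBIC)])
cv2.imwrite("pics/ws7.png",cv2.convertScaleAbs(c,alpha=1.5))
```

```text
t 10.18 at [ 0.4981 -0.3283  0.3924] az 11.38 F [ 0.5 -0.5 -0.8] w 0.0854
shift [ 0.0321 -0.0578  0.634 ] turn [-0.0007  0.1042  0.0007] rows>= 3.059786489455417 0.8767755367045158
```

View pics/ws7.png

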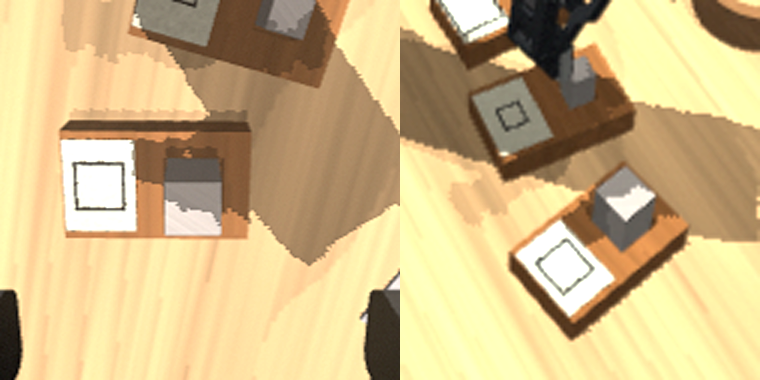

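Call:
step_arm(xyz=[[0.02,-0.05,0.1],[0.05,-0.07,0.28],[0.1,-0.09,0.46],[0.13,-0.09,0.64],[0.17,-0.09,0.82],[0.2,-0.09,1.0],[0.2,-0.09,1.0]], rotation=[[0,0.03,0],[0,0.06,0],[0,0.1,0],[0,0.1,0],[0,0.1,0],[0,0.1,0],[0,0.1,0]])

```text
clock: 11.15
tcp_pos: [0.4983, -0.0192, 0.4184]
orientation: [-1.569, -0.037, 0.039]
contact_force: [-0.9, 0.0, 0.0]
grip_width: 0.0855
```

Run:
```python
from h import *
plan([.52,.24,.40],1.8)
```

```text
t 11.15 at [ 0.4983 -0.0192  0.4184] az 2.74 F [-0.9  0.   0. ] w 0.0855
shift [0.1137 0.0622 0.8594] turn [-0.0007  0.0104 -0.0008] rows>= 4.171653940689688 0.08827304160825147
```

Call:
step_arm(xyz=[[0.02,0.01,0.15],[0.05,0.03,0.32],[0.08,0.06,0.5],[0.11,0.06,0.68],[0.11,0.06,0.82],[0.11,0.06,0.86],[0.11,0.06,0.86]], rotation=[[0,0.01,0],[0,0.01,0],[0,0.01,0],[0,0.01,0],[0,0.01,0],[0,0.01,0],[0,0.01,0]])

```text
clock: 12.02
tcp_pos: [0.5193, 0.2394, 0.4001]
orientation: [-1.571, -0.023, 0.026]
contact_force: [-0.1, -0.7, -0.8]
grip_width: 0.0854
```

Run:
```python
from h import *
plan([.52,.24,.40],1.8); f=snap("wrist","w8")
```

```text
t 12.03 at [0.5193 0.2394 0.4001] az 1.81 F [-0.1 -0.7 -0.8] w 0.0854
shift [0.0023 0.0005 0.002 ] turn [ 0.0002  0.0002 -0.0011] rows>= 0.014808684221421571 0.009651652387844451
```

View pics/w8.png

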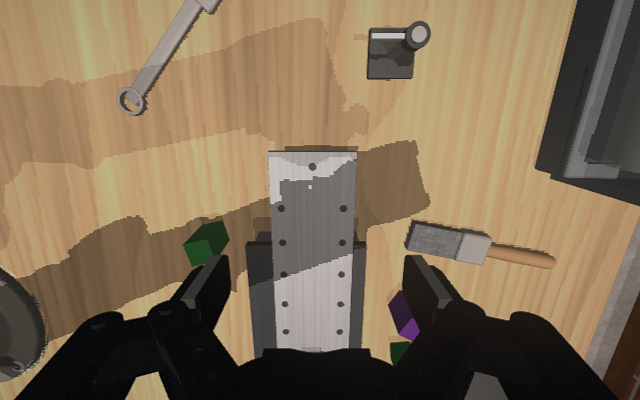

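Run:
```python
from h import *
f=load("w8");im=f["pixels"][:,:,::-1]
a=cv2.resize(im[10:90,350:440],None,fx=7,fy=7,interpolation=cv2.INTER_CUBIC);cv2.imwrite("pics/w8p.png",a)
a=cv2.resize(im[135:185,250:380],None,fx=6,fy=6,interpolation=cv2.INTER_CUBIC);cv2.imwrite("pics/w8e.png",a)
```

```text
(no output)
```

View pics/w8p.png

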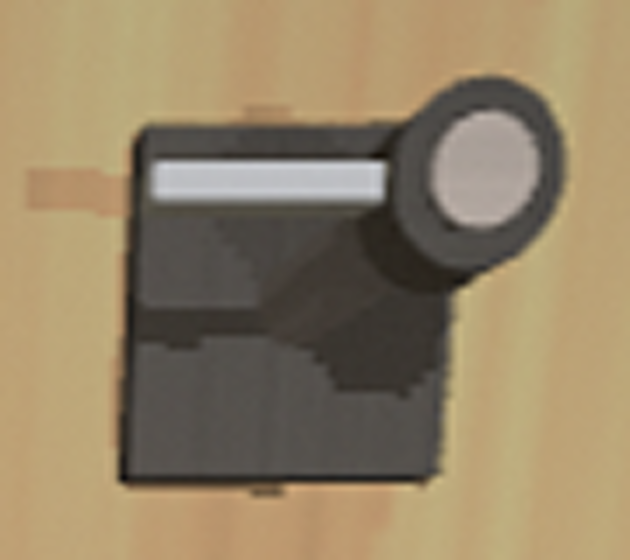

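View pics/w8e.png

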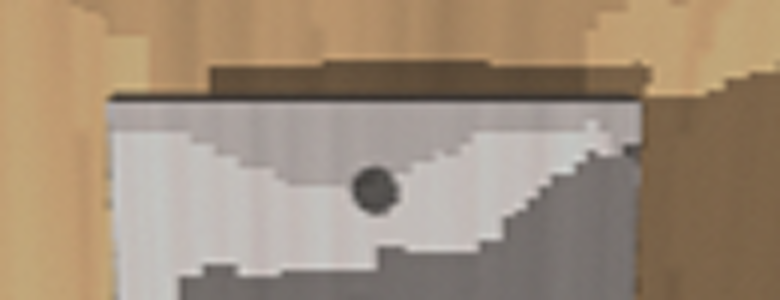

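Run:
```python
from h import *
f=load("w8");o=f["obs"]
def S(n,uv,z,s,o0):
    P=onz(f,(np.array(uv,float)+.5)/s-.5+np.array(o0),z,o);print(n,P[:,:2].round(4).tolist());return P
e=S("edge",[(108,101),(640,101)],.07,6,(250,135))
t=S("tip",[(150,160),(150,181),(150,202)],.094,7,(350,10))
S("tip.092",[(150,160),(150,181),(150,202)],.092,7,(350,10))
d=(e[1]-e[0])/np.linalg.norm(e[1]-e[0]);print("yaw",np.degrees(np.arctan2(d[1],d[0])))
yd=np.array([-np.sin(np.radians(1.8)),np.cos(np.radians(1.8))]);xd=np.array([yd[1],-yd[0]])
print("travel",(t[:,:2]-e.mean(0)[:2])@yd,"lat",(t[:,:2]-e.mean(0)[:2])@xd)
# long edges for direction
for n,uv in (("riserL",[(247,241),(247.,340)]),):pass
# two view triangulation of pointer tip with initial top/side
A=[];b=[]
g=load("top0");h=load("side0")
for n,F in(("top",g),("side",h)):
    im=F["pixels"];u=proj(F,[t[1][0],t[1][1],.092])[0];print(n,u.round(1))
    c=im[int(u[1])-20:int(u[1])+20,int(u[0])-25:int(u[0])+25,::-1];cv2.imwrite(f"pics/p_{n}.png",cv2.resize(c,None,fx=10,fy=10,interpolation=cv2.INTER_NEAREST));print(int(u[0])-25,int(u[1])-20)
```

```text
edge [[0.4688, 0.2706], [0.5576, 0.2734]]
tip [[0.5593, 0.3744], [0.5594, 0.3723], [0.5596, 0.3701]]
tip.092 [[0.5596, 0.3749], [0.5598, 0.3727], [0.56, 0.3704]]
yaw 1.8322923825249815
travel [0.10094344 0.09874751 0.09653954] lat [0.04925727 0.0493814  0.04950622]
top [188.3 203.2]
163 183
side [262.7 122.7]
237 102
```

View pics/p_side.png

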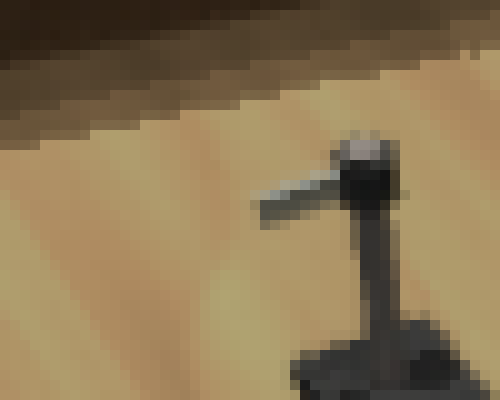

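View pics/p_top.png

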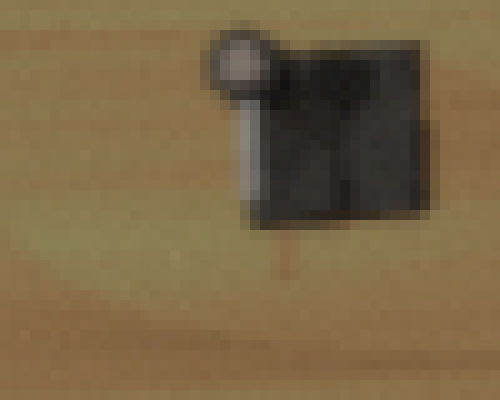

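Run:
```python
from h import *
plan([.5213,.0025,.25],1.8)
```

```text
t 12.07 at [0.5195 0.2382 0.4004] az 1.72 F [-0.3 -0.   0.6] w 0.0855
shift [-0.0167  0.5015 -0.7855] turn [ 0.0002 -0.0009 -0.001 ] rows>= 4.473864351205423 0.011604115752754642
```

Call:
step_arm(xyz=[[0,0,-0.1],[-0.005,0,-0.28],[-0.01,0,-0.46],[-0.016,0.05,-0.64],[-0.016,0.15,-0.76],[-0.016,0.26,-0.785],[-0.016,0.36,-0.785],[-0.016,0.44,-0.785],[-0.016,0.48,-0.785],[-0.016,0.5,-0.785],[-0.016,0.5,-0.785]], rotation=[[0,0,0],[0,0,0],[0,0,0],[0,0,0],[0,0,0],[0,0,0],[0,0,0],[0,0,0],[0,0,0],[0,0,0],[0,0,0]])

```text
clock: 13.45
tcp_pos: [0.5216, 0.0022, 0.2508]
orientation: [-1.571, -0.022, 0.024]
contact_force: [0.1, -0.6, 0.4]
grip_width: 0.0854
```

Run:
```python
from h import *
plan([.5213,.0025,.25],1.8); f=snap("wrist","w9")
c=cv2.resize(f["pixels"][150:400,180:460,::-1],None,fx=2.2,fy=2.2);cv2.imwrite("pics/w9c.png",cv2.convertScaleAbs(c,alpha=1.4))
```

```text
t 13.45 at [0.5216 0.0022 0.2508] az 1.68 F [ 0.1 -0.6  0.4] w 0.0854
shift [-0.001   0.0026  0.0011] turn [ 0.0003 -0.0014 -0.0007] rows>= 0.014537636896588475 0.013169851190682284
```

View pics/w9c.png

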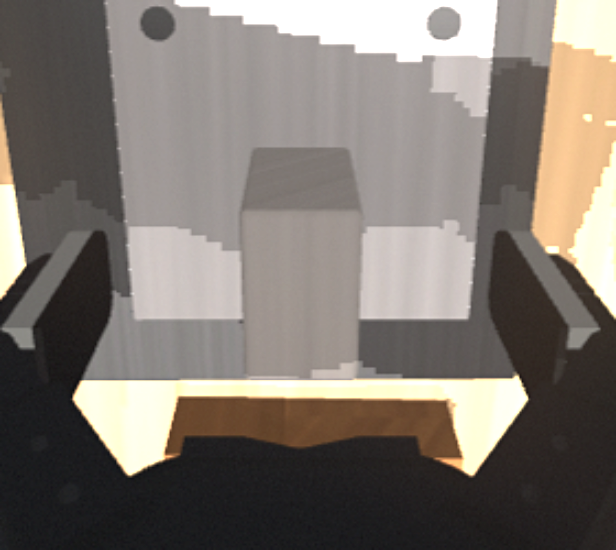

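Call:
step_arm(xyz=[[0.001,0,0],[0.001,0,0],[0.001,0,0],[0.001,0,0],[0.001,0,0],[0.001,0,0],[0.001,0,0],[0.001,0,0]], rotation=[[0,0,0],[0,0,0],[0,0,0],[0,0,0],[0,0,0],[0,0,0],[0,0,0],[0,0,0]], grip=1, force=110)

```text
clock: 14.5
tcp_pos: [0.5222, 0.0024, 0.2516]
orientation: [-1.571, -0.023, 0.024]
contact_force: [-0.7, -0.4, 6.1]
grip_width: 0.0221
```

Run:
```python
from h import *
from bench import r
plan([.5213-.0987*.0314,.0025+.0987,.25],1.8); print(r.get_obs()["moment"].round(2)); f=snap("wrist","w10")
c=cv2.resize(f["pixels"][100:350,180:460,::-1],None,fx=2.2,fy=2.2);cv2.imwrite("pics/w10c.png",cv2.convertScaleAbs(c,alpha=1.4))
```

```text
t 14.5 at [0.5222 0.0024 0.2516] az 1.72 F [-0.7 -0.4  6.1] w 0.0221
shift [-0.0035  0.0052  0.3296] turn [-0.     -0.0009 -0.0001] rows>= 1.5825956930068954 0.0076006378367769675
[-0.01  0.43  0.14]
```

View pics/w10c.png

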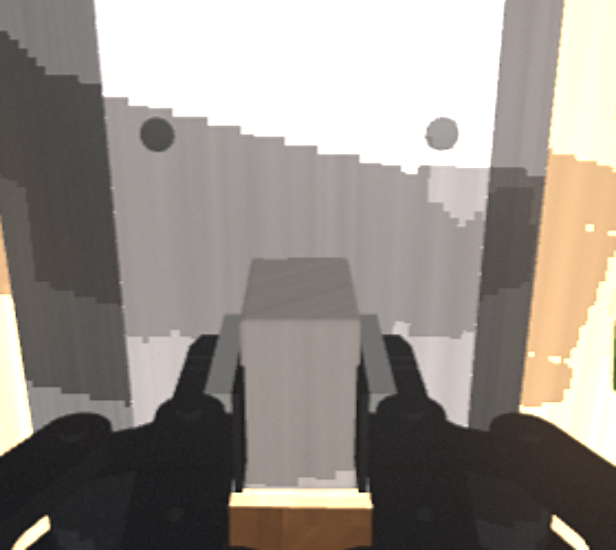

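Call:
step_arm(xyz=[[0,0.003,0.01],[0,0.003,0.03],[0,0.003,0.055],[0,0.003,0.08],[0,0.003,0.105],[0,0.003,0.13],[0,0.003,0.15],[0,0.003,0.16],[0,0.003,0.16]], rotation=[[0,0,0],[0,0,0],[0,0,0],[0,0,0],[0,0,0],[0,0,0],[0,0,0],[0,0,0],[0,0,0]])

```text
clock: 15.68
tcp_pos: [0.5214, 0.0495, 0.2516]
orientation: [-1.571, -0.024, 0.022]
contact_force: [0.4, -2.4, 7.0]
grip_width: 0.022
```

Run:
```python
from h import *
from bench import r
plan([.5222-.0987*.0314,.0024+.0987,.25],1.8); print(r.get_obs()["moment"].round(2))
s=snap("side","s11");t=snap("top","t11");cv2.imwrite("pics/s11c.png",cv2.resize(s["pixels"][90:280,200:400,::-1],None,fx=3,fy=3,interpolation=cv2.INTER_CUBIC))
```

```text
t 15.68 at [0.5214 0.0495 0.2516] az 1.68 F [ 0.4 -2.4  7. ] w 0.022
shift [-0.0027  0.005   0.1721] turn [ 0.0005 -0.0013  0.001 ] rows>= 0.8267668426411449 0.014317935249557453
[-0.54  0.36  0.08]
```

View pics/s11c.png

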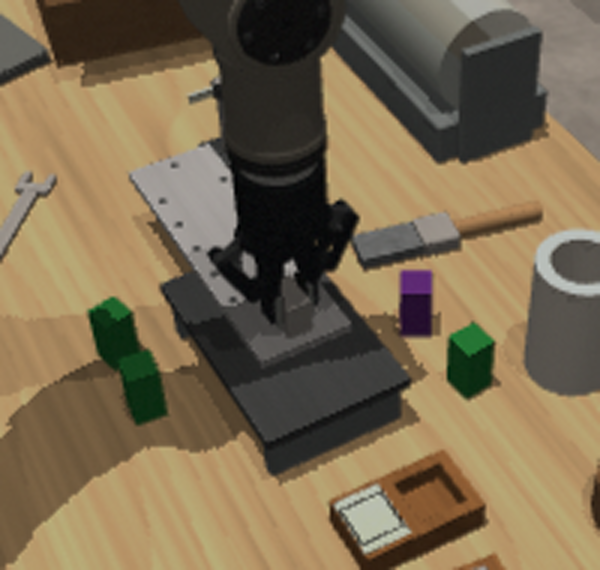

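View pics/t11.png

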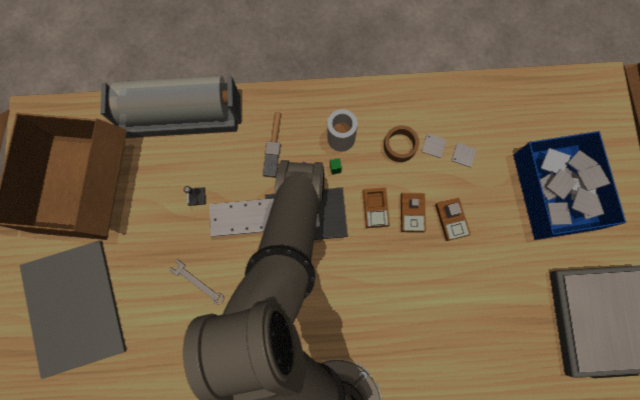

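Call:
step_arm(xyz=[[0,0.006,0.01],[0,0.006,0.03],[0,0.006,0.055],[0,0.006,0.08],[0,0.006,0.105],[0,0.006,0.125],[0,0.006,0.14],[0,0.006,0.14],[0,0.006,0.14]], rotation=[[0,0,0],[0,0,0],[0,0,0],[0,0,0],[0,0,0],[0,0,0],[0,0,0],[0,0,0],[0,0,0]])

```text
clock: 16.9
tcp_pos: [0.5215, 0.0899, 0.2515]
orientation: [-1.572, -0.026, 0.019]
contact_force: [-1.1, -5.8, 15.5]
grip_width: 0.0225
```

Run:
```python
from h import *
from bench import r
plan([.5222-.0987*.0314,.0024+.0987,.25],1.8); print(r.get_obs()["moment"].round(2))
t=snap("top","t12");cv2.imwrite("pics/t12c.png",cv2.resize(t["pixels"][170:250,170:270,::-1],None,fx=7,fy=7,interpolation=cv2.INTER_CUBIC))
s=snap("side","s12");cv2.imwrite("pics/s12c.png",cv2.resize(s["pixels"][90:210,220:340,::-1],None,fx=5,fy=5,interpolation=cv2.INTER_CUBIC))
```

```text
t 16.9 at [0.5215 0.0899 0.2515] az 1.62 F [-1.1 -5.8 15.5] w 0.0225
shift [-0.0069  0.005   0.0376] turn [ 0.0009 -0.002   0.0029] rows>= 0.18492030549794197 0.031031590435777825
[-1.04  0.74  0.22]
```

View pics/t12c.png

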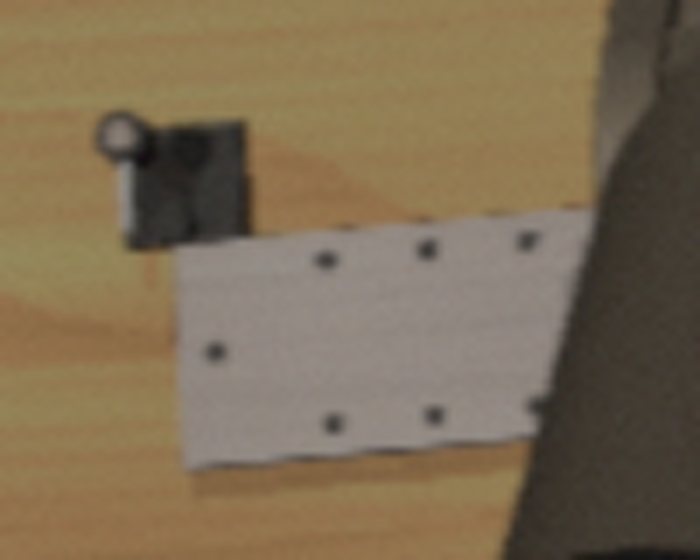

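View pics/s12c.png

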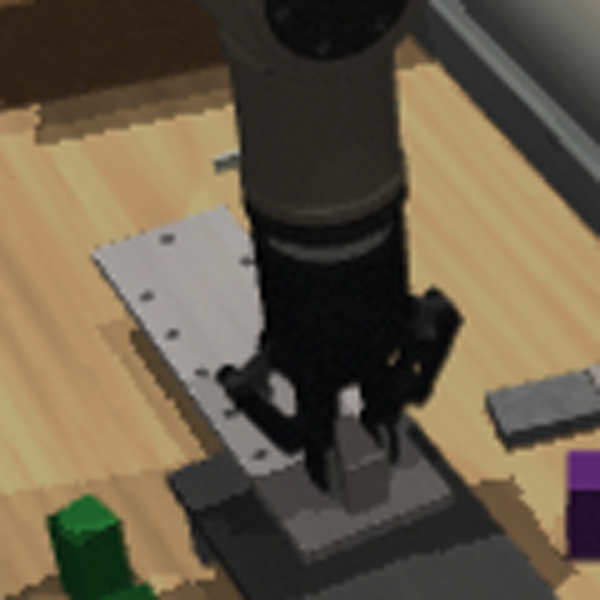

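Run:
```python
from h import *
T=lambda uv:(np.array(uv,float)+.5)/7-.5+np.array([170,170])
f=load("t12")
e=onz(f,T([(178,250),(186,467)]),.07);p=onz(f,T([(126,240)]),.093);print(e,p)
yd=np.array([-np.sin(np.radians(1.8)),np.cos(np.radians(1.8))])
print((p[0,:2]-e.mean(0)[:2])@yd)
# subpixel edge along a row profile in raw image for end edge
g=cv2.cvtColor(f["pixels"],cv2.COLOR_RGB2GRAY).astype(float);hsv=cv2.cvtColor(f["pixels"],cv2.COLOR_RGB2HSV)
for row in (210,216,222,228): print(row,hsv[row,190:202,1])
for row in (193,197,200,202,204): print(row,g[row,184:194].astype(int))
f=load("s12");T2=lambda uv:(np.array(uv,float)+.5)/5-.5+np.array([220,90])
print("side plate corners",onz(f,T2([(94,256),(220,206)]),.07))
```

```text
[[0.55723954 0.35992451 0.07      ]
 [0.47038454 0.3570849  0.07      ]] [[0.55762044 0.37401143 0.093     ]]
0.014123013174260152
210 [114 119 115 109  90  50  29  29  30  28  29  29]
216 [125 126 119 121 111  61  29  27  28  30  29  29]
222 [113 110 114 110 108  59  32  30  25  29  30  30]
228 [110 107 110 108 105  75  41  29  32  27  28  30]
193 [123 109  94 106  98  41  20  28  36  37]
197 [125 127 130 138 111  58  46  43  43  46]
200 [123 124 127 133 116  70  48  42  48  52]
202 [128 126 130 128 105  69  47  49  51  51]
204 [130 130 127 107  71  49  50  53  54  43]
side plate corners [[0.46770151 0.35205113 0.07      ]
 [0.55485045 0.36077707 0.07      ]]
```

Run:
```python
from h import *
yd=np.array([-np.sin(np.radians(1.8)),np.cos(np.radians(1.8))])
def edge(f,c0,rows,z=.07):
    s=cv2.cvtColor(f["pixels"],cv2.COLOR_RGB2HSV)[:,:,1].astype(float);out=[]
    for r_ in rows:
        p=s[r_,c0-10:c0+10];th=(p[:5].mean()+p[-5:].mean())/2
        i=np.where(p>th)[0].max();out.append((c0-10+i+(p[i]-th)/(p[i]-p[i+1]),r_))
    P=onz(f,out,z);k=np.polyfit(P[:,0],P[:,1],1)
    return P[:,:2]@yd,np.median(P[:,:2]@yd), np.degrees(np.arctan(k[0]))
for n,c,rows in(("top0",227,range(208,230)),("t11",210,range(210,232)),("t12",195,range(211,233))):
    a,m,y=edge(load(n),c,rows);print(n,m.round(4),a.std().round(4),y.round(2))
f=load("top0");s=f["pixels"][190:206,183:196].astype(int);hs=cv2.cvtColor(f["pixels"],cv2.COLOR_RGB2HSV)[190:206,183:196]
print(hs[:,:,1]);print(hs[:,:,2])
for v in(187.5,188):print(onz(f,[(v,199)],.094)[:,:2]@yd, onz(f,[(v,199)],.092)[:,:2]@yd)
```

```text
top0 0.257 0.0003 1.64
t11 0.3039 0.0002 1.91
t12 0.3441 0.0003 1.67
[[106  56  40  39  39  43  40  26  49  44  19  26  35]
 [110  83  44  39  41  33  33  34   0  26  38  39  26]
 [115 107  97  47  31  21  31  22  32  40  41  23  51]
 [117 115 108  83  22   6  33  32  29  64  59  34  28]
 [118 116 121  88  32  12  32  39  42  55  36  34  40]
 [118 116 115  81  34  12  36  17  46  47  52  40  52]
 [115 115 112  83  32  14  36  29  23  36  44  34  26]
 [113 113 109  80  34  12  18  30  18  31  13  28  38]
 [114 113 111  84  36  12  26  30  31  19  34  22  36]
 [117 115 117  93  42  12  22  20  19  30  22  30  22]
 [118 120 113  95  43  12  23  17  18  11  35  25  21]
 [117 114 113  96  44  14  27  22  28  26  31  26  21]
 [106 112 107  93  51  18  30  38  23  36  20  30  21]
 [107 108 105 106  80  43  36  33  27  33  27  26  27]
 [107 103 105 104  95  66  24  27  37  43  50  71  64]
 [101 104 104 102 104  98  88 104 107 108 107 108 115]]
[[111  87 103 118 118 101  64  39  26  35  41  30  29]
 [118  86  75  79  74  62  46  30  18  29  34  33  29]
 [133 119  89  60  58  48  33  23  24  32  31  34  30]
 [137 133 120  98 106  92  39  24  26  32  39  37  37]
 [140 138 133 131 128 105  55  39  36  37  35  37  38]
 [138 139 138 138 135 106  56  45  39  38  39  38  39]
 [138 138 137 136 135 108  56  44  45  43  41  37  40]
 [138 140 138 137 136 106  58  43  42  41  40  45  40]
 [137 138 138 136 133 106  60  43  41  40  45  46  49]
 [137 137 137 135 133 105  59  39  41  42  46  51  47]
 [140 138 138 137 132 110  68  45  42  45  51  51  49]
 [137 139 138 138 134 111  67  47  46  50  50  49  49]
 [139 137 138 137 131 101  68  47  44  50  50  51  48]
 [138 139 136 135 115  78  56  47  48  47  47  50  47]
 [136 138 138 137 113  73  54  48  48  48  46  43  44]
 [139 137 137 137 123  86  61  66  74  80  81  80  89]]
[0.35580043] [0.35635464]
[0.35443693] [0.35498904]
```

Call:
step_arm(xyz=[[-0.002,0.006,0.012],[-0.004,0.006,0.024],[-0.006,0.006,0.034],[-0.006,0.006,0.042],[-0.006,0.006,0.044],[-0.006,0.006,0.044],[-0.006,0.006,0.044]], rotation=[[0,0,0.001],[0.001,-0.001,0.002],[0.001,-0.002,0.003],[0.001,-0.002,0.003],[0.001,-0.002,0.003],[0.001,-0.002,0.003],[0.001,-0.002,0.003]])

```text
clock: 17.88
tcp_pos: [0.5207, 0.1009, 0.2515]
orientation: [-1.572, -0.026, 0.02]
contact_force: [0.8, -6.6, 14.9]
grip_width: 0.0221
```

```bash
cat >> h.py <<'E'
yd=np.array([-np.sin(np.radians(1.8)),np.cos(np.radians(1.8))])
def edge(f,c0,rows,z=.07):
    s=cv2.cvtColor(f["pixels"],cv2.COLOR_RGB2HSV)[:,:,1].astype(float);out=[]
    for r_ in rows:
        p=s[r_,c0-10:c0+10];th=(p[:5].mean()+p[-5:].mean())/2
        i=np.where(p>th)[0].max();out.append((c0-10+i+(p[i]-th)/(p[i]-p[i+1]),r_))
    P=onz(f,out,z);k=np.polyfit(P[:,0],P[:,1],1)
    return np.median(P[:,:2]@yd),(P[:,:2]@yd).std(), np.degrees(np.arctan(k[0]))
E
python3 - <<'E'
from h import *
from bench import r
plan([.5222-.0991*.0314,.0024+.0991,.25],1.8); print(r.get_obs()["moment"].round(2))
t=snap("top","t13");cv2.imwrite("pics/t13c.png",cv2.resize(t["pixels"][170:250,170:270,::-1],None,fx=7,fy=7,interpolation=cv2.INTER_CUBIC))
print(edge(t,191,range(213,231)))
s=snap("side","s13");cv2.imwrite("pics/s13c.png",cv2.resize(s["pixels"][100:210,220:340,::-1],None,fx=5,fy=5,interpolation=cv2.INTER_CUBIC))
E
```

```text
t 17.88 at [0.5207 0.1009 0.2515] az 1.68 F [ 0.8 -6.6 14.9] w 0.0221
shift [-0.0055  0.0051  0.0021] turn [ 0.0007 -0.0013  0.0023] rows>= 0.03731540659140629 0.02292837272428391
[-1.31  0.5   0.1 ]
(np.float64(0.3552282795140952), np.float64(0.00025036051247418536), np.float64(1.5616577796414943))
```

View pics/t13c.png

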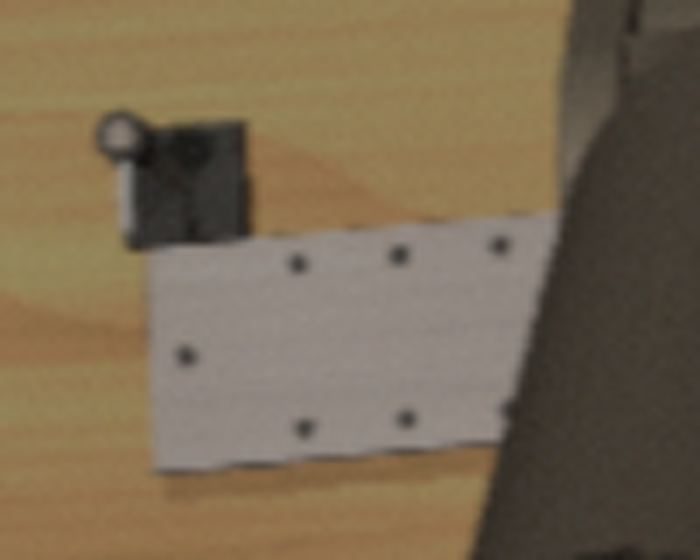

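View pics/s13c.png

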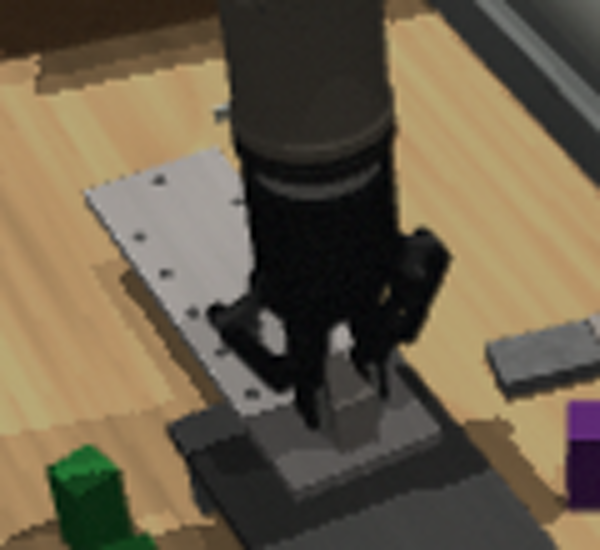

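Run:
```python
from h import *
t=load("t13");s=load("s13");t0=load("top0");s0=load("side0")
def tri(ft,ut,fs,us):
    P=[];
    A=np.zeros((3,3));b=np.zeros(3)
    for f,u in((ft,ut),(fs,us)):
        p,d=ray(f,u);d=d[0]/np.linalg.norm(d[0]);M=np.eye(3)-np.outer(d,d);A+=M;b+=M@p
    X=np.linalg.solve(A,b);return X
c=lambda u,s_,o:(np.array(u,float)+.5)/s_-.5+np.array(o)
print("final near corner",tri(t,c((157,470),7,(170,170)),s,c((84,195),5,(220,100))))
print("final far corner",tri(t,c((148,252),7,(170,170)),s,c((217,149),5,(220,100))))
for n,f,ft in(("0",s0,t0),):
    cc=cv2.resize(f["pixels"][125:235,240:340,::-1],None,fx=5,fy=5,interpolation=cv2.INTER_CUBIC);cv2.imwrite("pics/s0e.png",cc)
    cv2.imwrite("pics/t0e.png",cv2.resize(ft["pixels"][190:245,215:275,::-1],None,fx=7,fy=7,interpolation=cv2.INTER_CUBIC))
```

```text
final near corner [0.46872615 0.3695392  0.06674539]
final far corner [0.55762285 0.37279021 0.06664336]
```

View pics/s0e.png

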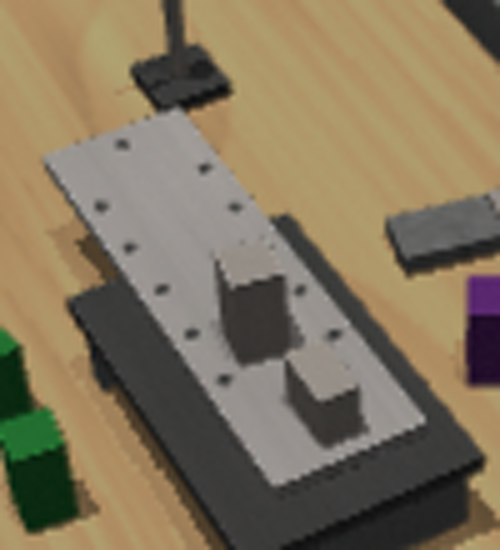

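View pics/t0e.png

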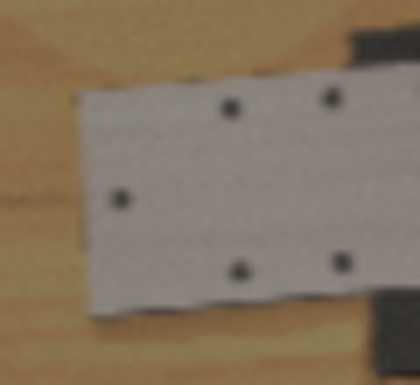

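Run:
```python
from h import *
t=load("t13");s=load("s13");t0=load("top0");s0=load("side0")
def tri(ft,ut,fs,us):
    A=np.zeros((3,3));b=np.zeros(3)
    for f,u in((ft,ut),(fs,us)):
        p,d=ray(f,u);d=d[0]/np.linalg.norm(d[0]);M=np.eye(3)-np.outer(d,d);A+=M;b+=M@p
    return np.linalg.solve(A,b).round(4)
c=lambda u,s_,o:(np.array(u,float)+.5)/s_-.5+np.array(o)
T0=lambda u:c(u,7,(215,190));S0=lambda u:c(u,5,(240,125));T1=lambda u:c(u,7,(170,170));S1=lambda u:c(u,5,(220,100))
def cen(f,u):  # sub-pixel dark-hole centre
    g=255.-cv2.cvtColor(f["pixels"],cv2.COLOR_RGB2GRAY);x,y=np.round(u).astype(int);w=g[y-3:y+4,x-3:x+4];w=np.clip(w-np.median(w)-10,0,None)
    Y,X=np.mgrid[y-3:y+4,x-3:x+4];return np.array([(w*X).sum()/w.sum(),(w*Y).sum()/w.sum()])
for n,a,b in(("end",(121,199),(122,144)),("n2",(239,271),(101,206)),("n3",(343,262),(130,247))):
    print("start",n,tri(t0,cen(t0,T0(a)),s0,cen(s0,S0(b))))
for n,a,b in(("end",(186,356),(160,181)),("n2",(305,429),(139,238)),("n3",(405,419),(166,274))):
    print("now",n,tri(t,cen(t,T1(a)),s,cen(s,S1(b))))
print("corner0",tri(t0,T0((91,318)),s0,S0((44,159))),tri(t0,T0((79,91)),s0,S0((182,108))))
```

```text
start end [0.5145 0.2588 0.0692]
start n2 [0.482  0.2127 0.0689]
start n3 [0.4834 0.1723 0.0698]
now end [0.5134 0.3571 0.0696]
now n2 [0.4804 0.3117 0.0669]
now n3 [0.4833 0.2708 0.0696]
corner0 [0.469  0.2716 0.0668] [0.5598 0.2748 0.0673]
```

Call:
step_arm(xyz=[[-0.005,0.006,0.008],[-0.005,0.006,0.01],[-0.005,0.006,0.01],[-0.005,0.006,0.01]], rotation=[[0.001,-0.001,0.003],[0.001,-0.001,0.003],[0.001,-0.001,0.003],[0.001,-0.001,0.003]])

```text
clock: 18.48
tcp_pos: [0.5207, 0.1017, 0.2515]
orientation: [-1.571, -0.025, 0.02]
contact_force: [0.8, -6.6, 14.6]
grip_width: 0.0225
```

Run:
```python
from h import *
from bench import r
plan([.5222-.0991*.0314,.0024+.0991,.25],1.8); print(r.get_obs()["moment"].round(2))
t=snap("top","t14");print(edge(t,191,range(213,231)))
```

```text
t 18.48 at [0.5207 0.1017 0.2515] az 1.64 F [ 0.8 -6.6 14.6] w 0.0225
shift [-0.0054  0.0051 -0.0006] turn [ 0.0005 -0.0018  0.0018] rows>= 0.0357286589728496 0.02154696748201801
[-1.43  0.3   0.06]
(np.float64(0.3559165637264259), np.float64(0.0001710283800548183), np.float64(1.5144828574479454))
```

Run:
```python
from h import *
s=snap("side","s15");from bench import r;print(r.get_obs()["tcp_pos"],r.get_obs()["clock"])
cv2.imwrite("pics/s15.png",s["pixels"][:,:,::-1])
```

```text
[0.52068843 0.10175677 0.25152648] 18.575
```

View pics/s15.png

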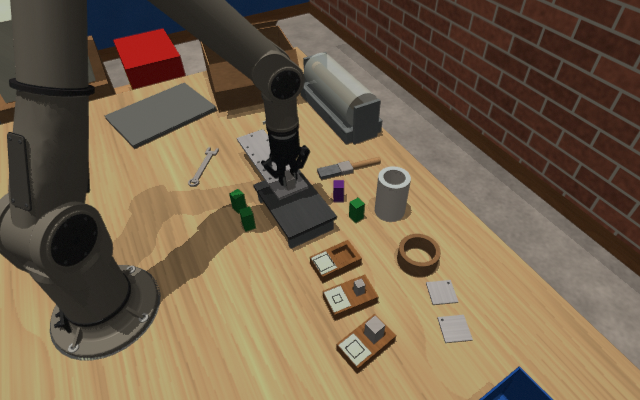

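The side view shows the block seated upright in its holder at about (373,328). The plate is held at its grip at about (288,185), and everything else is where it was.

Run:
```python
from bench import r
print(r.hand_in())
```

```text
the job is handed in; nothing more can be done
None
```

I put the steel block back in its own holder, slid the plate out to the pointer, and handed the job in at about 18.6 s with the gripper still holding the plate by its grip.

- **Block:** It went down without catching on the pocket until the foot touched bottom at the expected height. I then let go, and the wrist and side views show it upright in the pocket next to the 30 mm outline label.
- **Plate position:** The plate moved 98.9 mm by the top camera and 99.3 mm by the arm's own reading. The distance to the pointer measured 98.7 mm with the wrist camera and 99.6 mm with the top camera, so the end should be within about 1 mm of level.
- **Plate level:** Triangulated holes and corners on the outer end stayed at nearly the same height, within about 2 mm, just before the last 0.7 mm nudge. I did not repeat that check afterwards. The arm was pressing down with about 15 N.
- **Disagreement:** The plate drifted about 1.6 mm sideways and turned at most about 0.2° during the slide. My small sideways corrections did not fully remove this.
- **Other objects:** Nothing else looked moved in the last side view.

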